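# Close the loaded bearing with its own cap

## Task

The thick shaft lies in one of the two open saddles of the bearing bed; the other saddle holds only a thin setting rod. Take from the sloping rack the cap whose width and keys belong to the saddle with the thick shaft and close that saddle with it: cap level, both keys fully down in their grooves, end faces flush with the saddle's. Leave the other cap on the rack, shaft and rod in their saddles, and the loose bearing and bored block where they are.

Things in the scene. Friction and masses are not known exactly. Their poses are not given: they have to be found in the camera images.
- cap_wide_mid (a point): wide bearing cap, grey casting: its middle, half-way up. 86 mm along y, 34 mm along x (bore direction), 50 mm high. In the middle a flat-sided crown, 38 mm wide in y, its top 25 mm above this point, to grip; on each side a flat ear, its top 7 mm below this point. Split face 19 mm below this point. Starts on the sloping rack, z square to the slope. Same either way round.
- cap_narrow_mid (a point): narrow bearing cap, grey casting: its middle, half-way up. 66 mm along y, 34 mm along x (bore direction), 50 mm high. In the middle a flat-sided crown, 38 mm wide in y, its top 25 mm above this point, to grip; on each side a flat ear, its top 7 mm below this point. Split face 19 mm below this point. Starts on the sloping rack, z square to the slope. Same either way round.
- bay_wide (a point): wide saddle (lower bearing half): middle of its split plane, 42 mm above the bench. x along shaft and bore, y across, z up. 86 mm wide, 34 mm long, half bore 26 mm; two grooves along x, 11 mm wide, 7.5 mm deep, at y = +/-32 mm take the wide cap's keys only. Seated, the cap's split face lies on this plane, its middle 19 mm above this point.
- bay_narrow (a point): narrow saddle (lower bearing half): middle of its split plane, 42 mm above the bench. x along shaft and bore, y across, z up. 66 mm wide, 34 mm long, half bore 26 mm; two grooves along x, 11 mm wide, 7.5 mm deep, at y = +/-22 mm take the narrow cap's keys only. Seated, the cap's split face lies on this plane, its middle 19 mm above this point.
- cap_wide: the wide cap, 0.28 kg; origin between its keys' undersides, 25 mm below its middle, axes as its middle's. Two keys, half-round 8 mm steel bars along x, stand 6 mm out of the split face at y = +/-32 mm; half bore of 26 mm diameter between them. It starts resting on its keys.
- cap_narrow: the narrow cap, 0.28 kg; origin between its keys' undersides, 25 mm below its middle, axes as its middle's. Two keys, half-round 8 mm steel bars along x, stand 6 mm out of the split face at y = +/-22 mm; half bore of 26 mm diameter between them. It starts resting on its keys.
- shaft_mid (a point): middle of the thick steel shaft on its axis: 24 mm diameter over 80 mm, 16 mm stub ends, 104 mm long along its x. Loose, lies in the bore of one saddle, its axis 1 mm below the split plane. It may start in either saddle
- rod_mid (a point): middle of the thin steel setting rod on its axis: 10 mm diameter, 110 mm long along its x. Loose, lies in the bottom of the other saddle
- bed: bearing bed, fixed: dark steel plate 110 x 240 x 12 mm, origin at the centre of its underside on the bench, carrying the wide saddle at y = +60 mm and the narrow one at y = -60 mm
- rack_mid (a point): cap rack, fixed, bent sheet steel, 250 mm wide in y: middle of its sloping face, 50 mm above the bench. The face rises along +x of the rack (roughly to the left of the robot) at 32 degrees; a 14 mm lip at its lower edge holds the two caps, 60 mm either side of this point along y; which cap is on which side varies
- bearing_mid (a point): ball bearing, 52 mm diameter, 15 mm high, lying loose on the bench: a bystander; this is its centre
- block_mid (a point): grey bored block, 43 x 50 x 51 mm, standing loose on the bench: a bystander; this is its centre
There are look-alikes about, which are no part of the job. Leave any pink or red look-alike of the cap_narrow alone.

How it is judged:
At the end, for the whole second after the job is handed in: The right cap sits on the shaft's saddle: middle 15 to 21.5 mm above the split plane, within 6 mm along and 4 mm across, level to 0.06 rad, in line to 0.12 rad, at rest. Other cap and rod within 20 mm, shaft within 15 mm of their starts (((horizontal distance between shaft_mid and bay_wide below 0.03 m and x of cap_wide_mid in the frame of bay_wide between -0.006 and 0.006 m and y of cap_wide_mid in the frame of bay_wide between -0.004 and 0.004 m and z of cap_wide_mid in the frame of bay_wide between 0.015 and 0.0215 m and angle between cap_wide_mid's own z axis and vertical below 0.06 rad and angle between the x axis of cap_wide_mid and the x axis of bay_wide, either way round below 0.12 rad and linear speed of cap_wide below 0.01 m/s and distance of cap_narrow_mid from where it was at the start of the episode below 0.02 m) or (horizontal distance between shaft_mid and bay_narrow below 0.03 m and x of cap_narrow_mid in the frame of bay_narrow between -0.006 and 0.006 m and y of cap_narrow_mid in the frame of bay_narrow between -0.004 and 0.004 m and z of cap_narrow_mid in the frame of bay_narrow between 0.015 and 0.0215 m and angle between cap_narrow_mid's own z axis and vertical below 0.06 rad and angle between the x axis of cap_narrow_mid and the x axis of bay_narrow, either way round below 0.12 rad and linear speed of cap_narrow below 0.01 m/s and distance of cap_wide_mid from where it was at the start of the episode below 0.02 m)) and distance of shaft_mid from where it was at the start of the episode below 0.015 m and distance of rod_mid from where it was at the start of the episode below 0.02 m); the robot touches nothing.
It fails at once if the loose ball bearing or bored block is moved more than 30 mm (distance of any of bearing_mid, block_mid from where it was at the start of the episode above 0.03 m).
It fails at once if the cap that does not belong is taken (moved more than 40 mm) ((horizontal distance between shaft_mid and bay_wide below 0.03 m and distance of cap_narrow_mid from where it was at the start of the episode above 0.04 m) or (horizontal distance between shaft_mid and bay_narrow below 0.03 m and distance of cap_wide_mid from where it was at the start of the episode above 0.04 m)).
It also fails if it takes over 37 s, if anything falls off the work surface, if the arm or the gripper's body presses on something with over 40 N, if the wrist force passes 120 N, or if a joint passes its speed limit or range.

## Robot

A 6-joint arm with a two-finger parallel gripper is mounted at the origin on a cart in front of the work surface, level with it; the furniture and walls round the work are solid. World frame = base frame: x ahead of the robot, y to its left, z up, the work surface at z = 0. Lengths are in m, angles in rad, forces in N, time in s.
With the tool pointing down it reaches from about 0.4 to 0.825 m from the base axis. Payload 7 kg.
Tool frame: the origin (TCP) lies midway between the tips of the shut fingers; the grasp point (between the pads) lies 19 mm behind it; z points along the fingers, y is the direction in which the jaws open and shut (so a half turn about z gives the same grasp; the last joint's range is limited). The gripper opens to 85 mm and grips with 20 to 120 N. Pads are 22 mm wide; open, the fingers measure 114 mm over their backs; the gripper's body (76 mm by 85 mm) begins 54 mm behind the grasp point. The pads swing forward as they close: fully open they stand 13 mm farther back than shut.
Start: joints at [1.555, 0.359, 0.012, 0, -1.224, -0.288], TCP at [0.202, 0.644, 0.231] pointing down, gripper open.
Joint ranges: [-3.07, 3.07], [-1.43, 2.12], [-1.02, 1.25], [-3.03, 1.67], [-3.05, -0], [-3.03, 3.03]. Speed limits (rad/s): [2.39, 2.39, 3.01, 3.14, 3.14, 3.14].

## Interface

Orientations are given as a unit quaternion [w, x, y, z].
In Python, from station import env gives the robot as it stands.
- The arm moves only by the tool apply_moves, never from a script. Its argument "series" is a list of rows, each a list of 2 entries, a list of its own where there are three numbers: the shift along the tool's x, y, z in units of 400 mm (1.0 is 400 mm), then the turn, a rotation vector about the tool's x, y, z in units of 45 degrees (1.0 is 45 degrees). In form: [[[dx, dy, dz], [rx, ry, rz]], ...]. A call has 1 to 5 rows; each row is the pose to reach, as a shift and turn from the pose commanded when the call began, along the tool's axes at that moment; what a row does not reach only later rows make up. A row lasts 1/8 s, in which the tool goes at most 62.5 mm and 10.7 degrees, less where a joint would pass 70% of its speed; a pose out of reach is approached as far as the arm can. A call with a number of a shift or a turn outside -1 to 1 is refused whole. A call with a gripper value outside its range is refused whole. "fingers" is the gripper command: -1 is fully open, 1 is shut, values between are in proportion, set as the call begins (left out, the last holds). The fingers move at their own pace and stop on an object; the grip force is fixed at half the most. Time passes only in rows, so rows that repeat a pose let the fingers close. It gives the time, the measured TCP pose, the force and the opening at its end, in the units of the state.
- env.state(): the state, without advancing time (a new reading comes with each control period).
- env.camera(name): name is "scene" or "side" or "wrist"; returns the picture (400x640x3 uint8, red, green, blue); there is no depth.
- env.camera_params(name): a dict with "mtx" (3x3 intrinsics, pixels), "dist" ([k1, k2, p1, p2, k3] as OpenCV has them; the pictures are not rectified), "pose" (4x4, takes a point from camera to world coordinates); the wrist camera has in their place "T_tool_cam" (4x4, takes a point from camera to tool coordinates, whose origin is the TCP and whose axes are the flange's). Camera axes: x right, y up, looking along -z (the intrinsics and any distortion apply to the point x, -y, -z); pixel columns grow to the right and rows downward; lengths in m; the calibration is good to about 2 mm. A picture is of the moment at which its call begins: read the wrist's pose just before it. camera_params takes no time and is no camera call.
- env.hand_in(): hands the job in, once; it reports no verdict.
The state is a dict: "t": time; "joint_positions": joint angles; "joint_vel": joint speeds; "joint_efforts": joint torques, N m; "tool_pos": TCP position; "ee_rot": TCP orientation; "contact_force": force on the tool from outside, world axes, zero at the start; "torque": the same for the moment, N m; "grip_width": opening from 0.0 (shut) to 1.0 (fully open).
Only numpy, scipy, OpenCV 4.12 (cv2) and the standard library are available. Lean on these libraries where they do the work, as an engineer would, in place of code of your own. Each camera call takes 0.05 s, during which the arm holds its last target.

## Working session

There is one attempt and no reset: what is moved stays moved. The work goes in short steps, Python scripts to look and compute and a tool call to move; the robot and the scene stay as the last step left them, time stands still between calls to the robot, and variables do not carry over. Pictures are saved under pics/ and viewed, and the job is handed in when it is done.

Besides the shell and the picture viewer there is one more tool, called by a JSON object that holds its "name" and its "arguments". apply_moves: Moves the arm, as the interface text tells. Shifts and turns lie within -1 to 1; 1 stands for 400 mm of shift or 45 degrees of turn. Its arguments: {"type":"object","properties":{"series":{"type":"array"},"fingers":{"type":"number"}},"required":["series"]}

```bash
mkdir -p pics; ls; cat > h.py <<'E'
import numpy as np, cv2, json
from station import env
def snap(n,f):
    s=env.state(); im=env.camera(n); cv2.imwrite(f'pics/{f}.png',im[:,:,::-1]); return s,im
E
python3 - <<'E'
from h import *
s=env.state(); print(s)
for n in ['scene','side','wrist']:
    snap(n,n+'0'); p=env.camera_params(n); print(n,{k:np.round(v,4).tolist() for k,v in p.items()})
E
```

```text
pics
{'t': 0.0, 'joint_positions': array([ 1.55510932e+00,  3.59396111e-01,  1.10148299e-02, -3.34830941e-04,
       -1.22409589e+00, -2.88111225e-01]), 'joint_vel': array([-0.00187859, -0.0007718 , -0.00032509,  0.00128314,  0.00106867,
       -0.00093037]), 'joint_efforts': array([ 7.18393767e-04, -5.83326387e+01,  2.93423849e+01,  6.93643659e+00,
       -5.87598130e-03, -1.42864195e-05]), 'tool_pos': array([0.20180304, 0.64360233, 0.23034132]), 'ee_rot': array([ 8.54009837e-04,  9.88476504e-01, -1.51371960e-01, -4.18265389e-05]), 'contact_force': array([ 0.1547726 , -0.37448047, -0.5770245 ]), 'torque': array([ 0.00229568, -0.05048785,  0.05786795]), 'grip_width': 1.0019125047255528}
scene {'mtx': [[416.6273, 0.0, 321.9118], [0.0, 416.6273, 197.2567], [0.0, 0.0, 1.0]], 'dist': [-0.0019, 0.0, 0.0, 0.0, 0.0], 'pose': [[0.6997, 0.4821, -0.5273, -0.0286], [-0.7144, 0.4766, -0.5123, -0.6696], [0.0043, 0.7352, 0.6779, 0.8506], [0.0, 0.0, 0.0, 1.0]]}
side {'mtx': [[385.7551, 0.0, 317.0029], [0.0, 385.7551, 205.0241], [0.0, 0.0, 1.0]], 'dist': [0.0326, 0.0, 0.0, 0.0, 0.0], 'pose': [[-0.999, 0.0093, -0.0433, 0.5277], [-0.0434, -0.3984, 0.9162, 0.8621], [-0.0087, 0.9172, 0.3984, 0.5065], [0.0, 0.0, 0.0, 1.0]]}
wrist {'mtx': [[319.8739, 0.0, 318.6779], [0.0, 319.8739, 198.738], [0.0, 0.0, 1.0]], 'dist': [0.0066, 0.0, 0.0, 0.0, 0.0], 'T_tool_cam': [[0.0002, 0.9474, 0.32, 0.0829], [1.0, -0.0, -0.0005, 0.0008], [-0.0005, 0.32, -0.9474, -0.1432], [0.0, 0.0, 0.0, 1.0]]}
```

View pics/scene0.png

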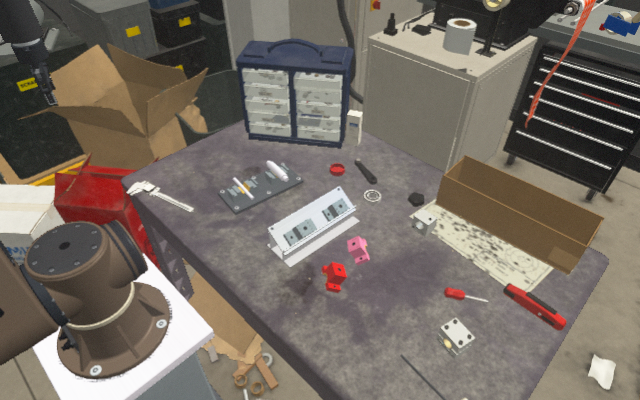

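View pics/side0.png

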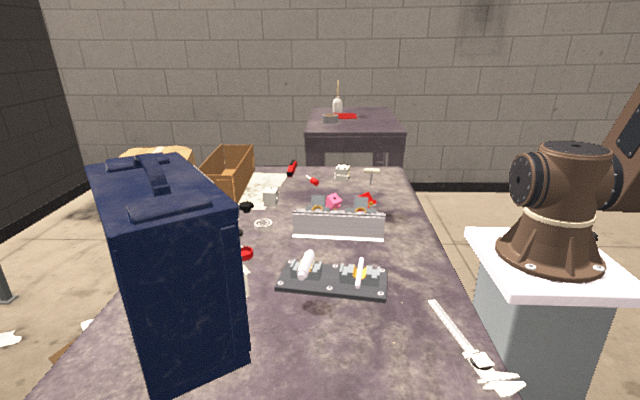

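View pics/wrist0.png

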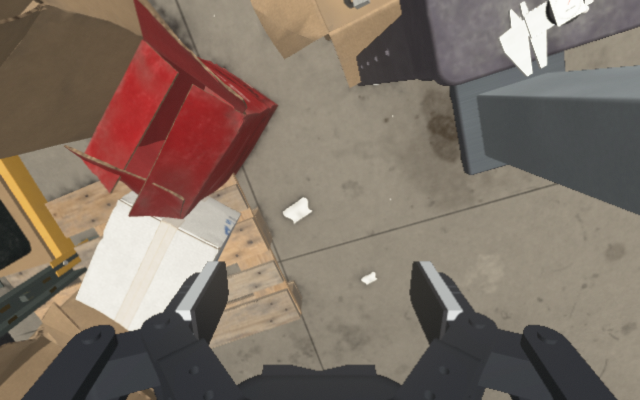

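The scene view shows the bed around pixel (262,185) and the rack around (315,222) with its two caps. The bystanders are farther right. The wrist camera currently sees only the floor. Next I'll zoom in.

```bash
python3 - <<'E'
import cv2
a=cv2.imread('pics/scene0.png')[150:270,200:370]; cv2.imwrite('pics/scene0z.png',cv2.resize(a,None,fx=4.7,fy=4.7,interpolation=cv2.INTER_CUBIC))
a=cv2.imread('pics/side0.png')[185:310,260:410]; cv2.imwrite('pics/side0z.png',cv2.resize(a,None,fx=4.7,fy=4.7,interpolation=cv2.INTER_CUBIC))
E
```

```text
(no output)
```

View pics/scene0z.png

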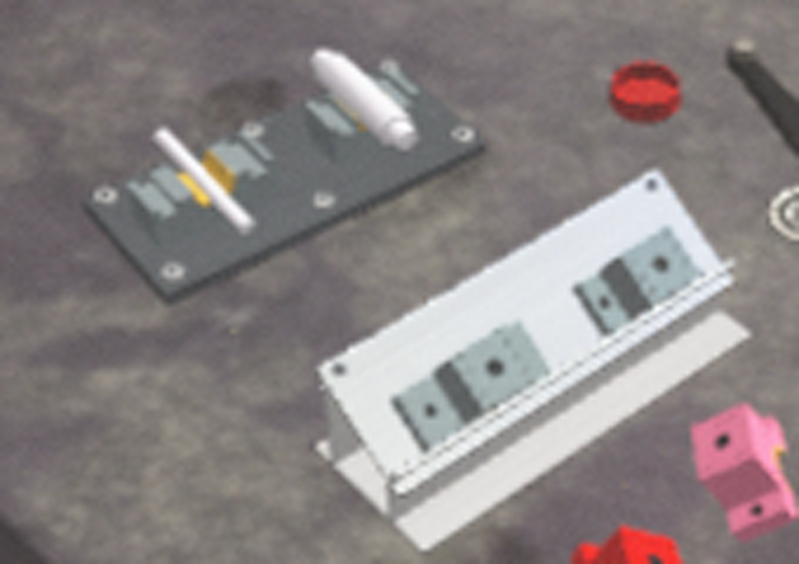

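View pics/side0z.png

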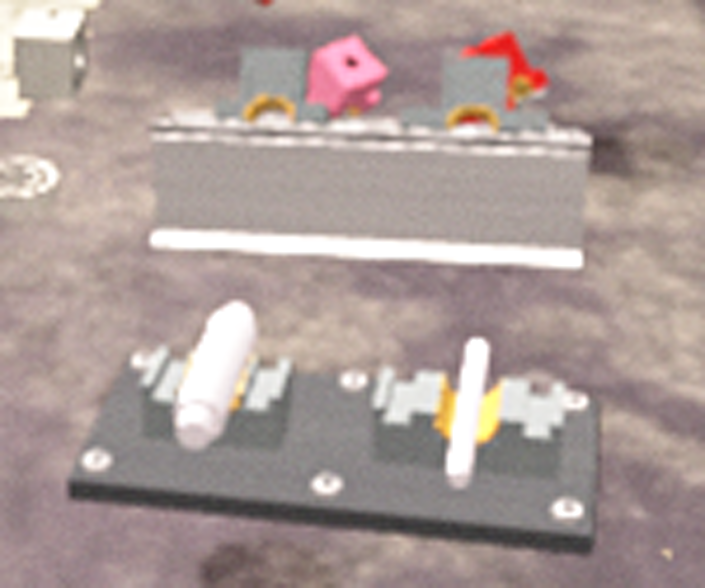

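The thick shaft lies in the farther saddle, which looks like the narrow one. The setting rod is in the nearer, wide one. The farther cap on the rack looks like the narrow one. I'll check both with ray casting.

```bash
cat >> h.py <<'E'
from scipy.spatial.transform import Rotation as R
def Rq(q): return R.from_quat([q[1],q[2],q[3],q[0]])
def campose(n,s=None):
    p=env.camera_params(n)
    if n!='wrist': return p,np.array(p['pose'])
    T=np.eye(4); T[:3,:3]=Rq(s['ee_rot']).as_matrix(); T[:3,3]=s['tool_pos']
    return p,T@np.array(p['T_tool_cam'])
def rays(n,px,s=None):
    p,T=campose(n,s)
    u=cv2.undistortPoints(np.array(px,float).reshape(-1,1,2),np.array(p['mtx']),np.array(p['dist'])).reshape(-1,2)
    d=np.c_[u[:,0],-u[:,1],-np.ones(len(u))]@T[:3,:3].T
    return T[:3,3],d/np.linalg.norm(d,axis=1)[:,None]
def onz(n,px,z,s=None):
    o,d=rays(n,px,s); z=np.broadcast_to(z,len(d)); return o+d*((z-o[2])/d[:,2])[:,None]
def proj(n,P,s=None):
    p,T=campose(n,s); c=(np.atleast_2d(P)-T[:3,3])@T[:3,:3]
    c=c*[1,-1,-1]; return cv2.projectPoints(c,np.zeros(3),np.zeros(3),np.array(p['mtx']),np.array(p['dist']))[0].reshape(-1,2)
def tri(obs):
    A=np.zeros((3,3));b=np.zeros(3)
    for n,px,s in obs:
        o,d=rays(n,[px],s); M=np.eye(3)-np.outer(d[0],d[0]); A+=M;b+=M@o
    return np.linalg.solve(A,b)
E
python3 - <<'E'
from h import *
np.set_printoptions(precision=3,suppress=True)
z=lambda L:[(200+x/4.7,150+y/4.7) for x,y in L]
zs=lambda L:[(260+x/4.7,185+y/4.7) for x,y in L]
print('screws scene',onz('scene',z([(105,195),(173,270),(324,199),(463,133),(252,130)]),0.014))
print('screws side',onz('side',zs([(97,459),(326,484),(567,509),(353,379),(575,400),(140,360)]),0.014))
# crown tops scene: wide (495,367)->hole? narrow
print('rack top corners scene', onz('scene',z([(652,183),(340,370)]),0.08))
print('rack lower corners', onz('scene',z([(732,265),(397,487)]),0.03))
E
```

```text
screws scene [[0.43  0.193 0.014]
 [0.419 0.107 0.014]
 [0.526 0.091 0.014]
 [0.633 0.076 0.014]
 [0.537 0.177 0.014]]
screws side [[0.642 0.158 0.014]
 [0.535 0.174 0.014]
 [0.428 0.189 0.014]
 [0.523 0.086 0.014]
 [0.415 0.101 0.014]
 [0.632 0.071 0.014]]
rack top corners scene [[ 0.628 -0.097  0.08 ]
 [ 0.399 -0.08   0.08 ]]
rack lower corners [[ 0.65  -0.144  0.03 ]
 [ 0.393 -0.129  0.03 ]]
```

```bash
cat >> h.py <<'E'
def rel(pos,Rt,s=None):
    s=s or env.state(); R0=Rq(s['ee_rot']); d=R0.inv().apply(np.array(pos)-s['tool_pos'])/0.4
    rv=(R0.inv()*R.from_matrix(Rt)).as_rotvec()/np.radians(45)
    print('rel',np.round(d,3).tolist(),np.round(rv,3).tolist())
def down(yaw): # tool x at yaw, z down
    x=np.array([np.cos(yaw),np.sin(yaw),0]); z=np.array([0,0,-1.]); return np.c_[x,np.cross(z,x),z]
E
python3 -c "
from h import *
rel([.53,.20,.26],down(np.radians(-98.2)))"
```

```text
rel [1.115, 0.813, -0.072] [0.001, -0.001, 1.795]
```

{"name": "apply_moves", "arguments": {"series": [[[0.12,0.08,-0.02],[0,0,0.2]],[[0.25,0.17,-0.03],[0,0,0.43]],[[0.37,0.26,-0.04],[0,0,0.66]],[[0.5,0.35,-0.05],[0,0,0.86]],[[0.58,0.42,-0.06],[0,0,0.98]]]}}

```text
t: 0.78
tool_pos: [0.3742, 0.4121, 0.2554]
ee_rot: [0.0, 0.858, -0.514, 0.0]
contact_force: [0.9, 0.1, -0.1]
grip_width: 1.0
```

```bash
python3 -c "
from h import *
s=env.state();print(s['t'],s['tool_pos'],s['joint_positions'])
rel([.53,.20,.26],down(np.radians(-98.2)))"
```

```text
0.775 [0.37415126 0.4121338  0.25540362] [ 1.18546176e+00  1.49124357e-01 -2.14817462e-01  2.11241422e-05
 -1.20704757e+00 -6.93198117e-01]
rel [0.652, -0.093, -0.011] [0.0, -0.0, 0.809]
```

{"name": "apply_moves", "arguments": {"series": [[[0.14,-0.02,0],[0,0,0.2]],[[0.29,-0.04,0],[0,0,0.42]],[[0.44,-0.06,-0.01],[0,0,0.64]],[[0.58,-0.08,-0.01],[0,0,0.8]],[[0.65,-0.09,-0.01],[0,0,0.81]]]}}

```text
t: 1.4
tool_pos: [0.5298, 0.2006, 0.2592]
ee_rot: [-0.0, -0.655, 0.756, -0.0]
contact_force: [-0.8, 0.1, -0.7]
grip_width: 0.998
```

```bash
python3 -c "
from h import *
s,_=snap('wrist','w1');print(s['t'],s['tool_pos'],s['joint_positions'],s['joint_vel'])
import pickle;pickle.dump(s,open('s1.pkl','wb'))
rel([.55,-.05,.25],down(np.radians(-93.5)))"
```

```text
1.4 [0.52976129 0.20062175 0.25915025] [ 7.07445678e-01  1.63640947e-01 -1.88544384e-01  3.29541032e-05
 -1.21898618e+00 -8.50411932e-01] [-0.39791913  0.09633418  0.11454984 -0.00716022 -0.0178637   0.38622685]
rel [0.61, -0.136, 0.023] [0.0, -0.001, -0.104]
```

View pics/w1.png

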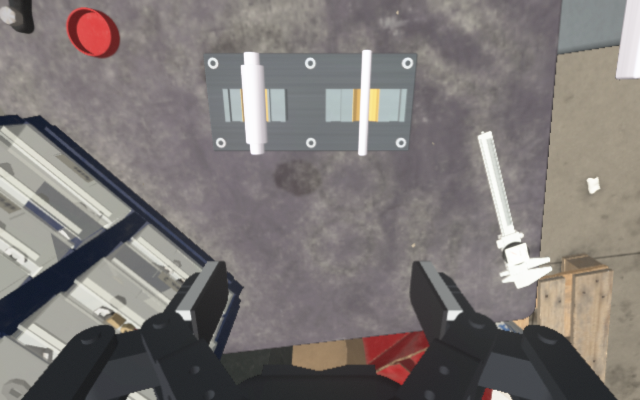

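The wrist view shows the shaft at columns 243–267, in a saddle spanning columns 222–285, so that is the narrow one. The rod is in the wide saddle at columns 325–407. The cap needed is therefore the narrow one. Next I'll look at the rack.

{"name": "apply_moves", "arguments": {"series": [[[0.13,-0.03,0],[0,0,-0.03]],[[0.28,-0.06,0.01],[0,0,-0.06]],[[0.43,-0.1,0.02],[0,0,-0.1]],[[0.56,-0.13,0.02],[0,0,-0.1]],[[0.6,-0.13,0.02],[0,0,-0.1]]]}}

```text
t: 2.08
tool_pos: [0.5467, -0.0444, 0.2509]
ee_rot: [-0.0, -0.684, 0.729, 0.0]
contact_force: [0.2, -0.2, -0.3]
grip_width: 0.999
```

```bash
python3 -c "
from h import *
s,_=snap('wrist','w2');print(s['t'],s['tool_pos'],s['joint_positions'],s['joint_vel'])
import pickle;pickle.dump(s,open('s2.pkl','wb'))"
```

```text
2.075 [ 0.54667263 -0.04443455  0.25094199] [ 2.76165886e-01  1.38411813e-01 -2.37994698e-01  3.28772030e-05
 -1.19521262e+00 -3.39367403e-01] [-0.18498755 -0.02191747 -0.02174838 -0.00597568  0.00492637  0.1918741 ]
```

View pics/w2.png

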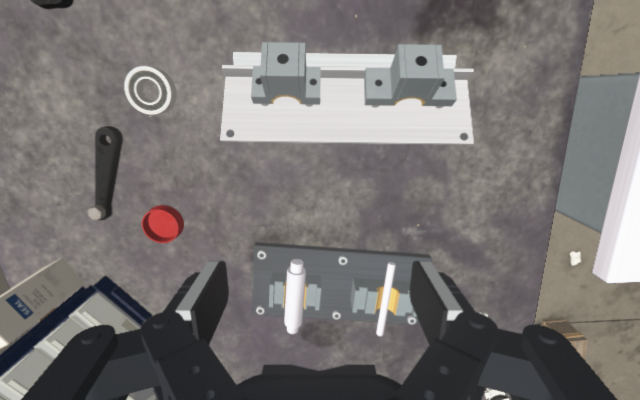

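```bash
python3 -c "
from h import *
import pickle; s=pickle.load(open('s2.pkl','rb'))
a=cv2.imread('pics/w2.png')[30:150,210:480]; cv2.imwrite('pics/w2z.png',cv2.resize(a,None,fx=2.95,fy=2.95,interpolation=cv2.INTER_CUBIC))
f=lambda x,y:(200+x/4.7,150+y/4.7)
for n,w,sc in [('holeN',(230,133),f(652,183)),('holeW',(464,137),f(340,370)),('crN',(283,58),f(661,264)),('crW',(422,61),f(495,367))]:
    P=tri([('wrist',w,s),('scene',sc,None)]); print(n,P.round(4),proj('wrist',P,s)-w,proj('scene',P)-sc)
print('screws',onz('wrist',[(262,255),(343,261),(336,316),(261,310),(412,321)],.014,s))
"
```

```text
holeN [ 0.6307 -0.0941  0.0769] [[-0.17954115 -0.1252618 ]] [[-0.07147691  0.01016902]]
holeW [ 0.4017 -0.076   0.0754] [[-0.39240549 -0.56637339]] [[-0.24561545 -0.1059115 ]]
crN [ 0.5706 -0.1562  0.0931] [[0.09358479 0.0786992 ]] [[ 0.03756268 -0.00518885]]
crW [ 0.4509 -0.1465  0.093 ] [[-0.2055911  -0.25323242]] [[-0.1114146  -0.01914944]]
screws [[0.62989621 0.07448645 0.014     ]
 [0.52254845 0.09037009 0.014     ]
 [0.53599092 0.17840431 0.014     ]
 [0.64170382 0.16136983 0.014     ]
 [0.42737745 0.19387991 0.014     ]]
```

View pics/w2z.png

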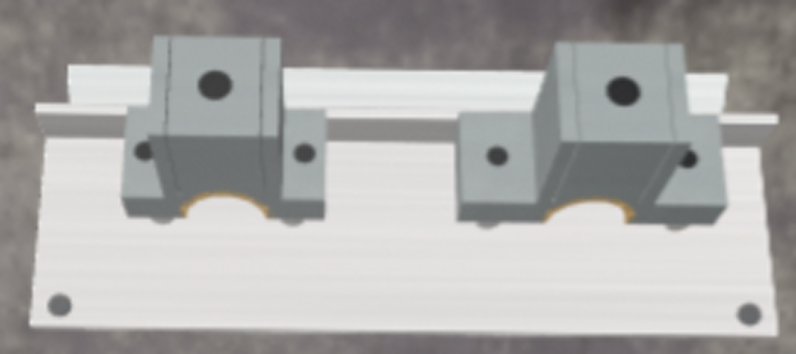

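The narrow cap is on the far side of the rack, with its crown hole at wrist pixel (283,58). The two-view points agree with the 32° slope. Now the pre-grasp pose.

```bash
cat >> h.py <<'E'
def rackR(yaw_y):  # rack y direction angle
    y=np.array([np.cos(yaw_y),np.sin(yaw_y),0]); xh=np.array([y[1],-y[0],0]); t=np.radians(32)
    up=np.cos(t)*xh+np.sin(t)*np.array([0,0,1]); n=-np.sin(t)*xh+np.cos(t)*np.array([0,0,1])
    return np.c_[-up,np.cross(-n,-up),-n],up,n
CT=np.array([0.5706,-0.1562,0.0931]); RY=np.arctan2(.0788,-.9969)
E
python3 -c "
from h import *
Rt,up,n=rackR(RY);print(Rt.round(3),n)
rel(CT+.07*n,Rt)"
```

```text
[[-0.067 -0.997  0.042]
 [-0.845  0.079  0.528]
 [-0.53   0.    -0.848]] [-0.04175724 -0.52827148  0.8480481 ]
rel [0.367, -0.077, 0.247] [0.007, -0.712, 0.019]
```

{"name": "apply_moves", "arguments": {"series": [[[0.1,-0.02,0.05],[0,-0.2,0]],[[0.2,-0.04,0.12],[0,-0.42,0.01]],[[0.3,-0.06,0.19],[0.01,-0.63,0.02]],[[0.367,-0.077,0.247],[0.007,-0.712,0.019]],[[0.367,-0.077,0.247],[0.007,-0.712,0.019]]]}}

```text
t: 2.75
tool_pos: [0.5677, -0.1924, 0.148]
ee_rot: [0.202, -0.651, 0.707, 0.19]
contact_force: [0.2, -0.3, 0.3]
grip_width: 1.0
```

```bash
python3 -c "
from h import *
s,_=snap('wrist','w3');print(s['t'],s['tool_pos'],s['joint_positions'],s['joint_vel'])
import pickle;pickle.dump(s,open('s3.pkl','wb'))
Rt,up,n=rackR(RY)
rel(CT+.07*n,Rt); rel(CT-.028*n,Rt); print(proj('wrist',CT,s))"
```

```text
2.75 [ 0.56769081 -0.19235069  0.14798155] [-0.37022361  0.46479296  0.0631545  -0.54488944 -1.38361035  0.45057159] [ 0.06840468 -0.08099572 -0.0062581   0.01900932  0.01380449 -0.03908341]
rel [0.001, 0.001, -0.008] [0.004, 0.002, -0.002]
rel [0.002, 0.001, 0.237] [0.004, 0.002, -0.002]
[[318.61973035 217.13295549]]
```

View pics/w3.png

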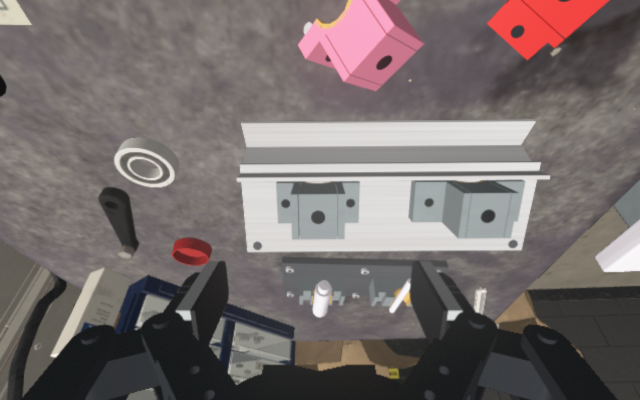

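The crown hole appears at (318,217), against a prediction of (318.6,217.1). I'll descend along the slope normal and grip.

{"name": "apply_moves", "arguments": {"series": [[[0.002,0.001,0.08],[0,0,0]],[[0.002,0.001,0.16],[0,0,0]],[[0.002,0.001,0.215],[0,0,0]],[[0.002,0.001,0.237],[0,0,0]],[[0.002,0.001,0.237],[0,0,0]]]}}

```text
t: 3.42
tool_pos: [0.5728, -0.1395, 0.0726]
ee_rot: [0.203, -0.654, 0.704, 0.187]
contact_force: [-0.5, 0.2, 0.2]
grip_width: 1.0
```

{"name": "apply_moves", "arguments": {"series": [[[0,0,0],[0,0,0]],[[0,0,0],[0,0,0]],[[0,0,0],[0,0,0]],[[0,0,0],[0,0,0]],[[0,0,0],[0,0,0]]], "fingers": 1}}

```text
t: 4.05
tool_pos: [0.5727, -0.1413, 0.0725]
ee_rot: [0.203, -0.654, 0.705, 0.187]
contact_force: [-1.3, -1.3, 4.8]
grip_width: 0.434
```

```bash
python3 -c "
from h import *
s,_=snap('wrist','w4');print(s)
import pickle;pickle.dump(s,open('s4.pkl','wb'))
Rt,up,n=rackR(RY)
rel(CT-.028*n,Rt)"
```

```text
{'t': 4.05, 'joint_positions': array([-0.29844726,  0.51060656, -0.04537948, -0.58524535, -1.21345558,
        0.48839666]), 'joint_vel': array([ 0.0007887 ,  0.00183441, -0.00096036,  0.00131549, -0.00195758,
       -0.00126673]), 'joint_efforts': array([ 9.19262543e-01, -6.09178376e+01,  2.25273550e+01,  3.35047267e+00,
       -2.59895436e-01,  1.91349332e-02]), 'tool_pos': array([ 0.57266964, -0.14132722,  0.07246892]), 'ee_rot': array([ 0.20299853, -0.65355537,  0.70485397,  0.18664902]), 'contact_force': array([-1.31305439, -1.26942587,  4.84492158]), 'torque': array([-1.04845992,  0.2889956 ,  0.11029951]), 'grip_width': 0.4338721731729785}
rel [0.004, 0.002, 0.006] [-0.001, 0.0, 0.004]
```

View pics/w4.png

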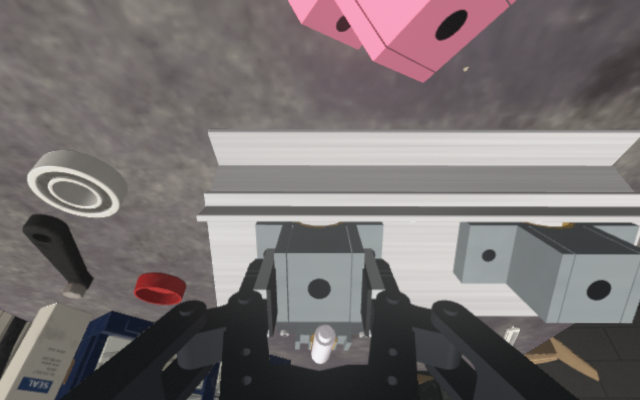

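The cap is gripped at an opening of 0.434, about 37 mm, as expected for the 38 mm crown. I'll lift it square to the slope.

{"name": "apply_moves", "arguments": {"series": [[[0,0,-0.03],[0,0,0]],[[0,0,-0.1],[0,0,0]],[[0,0,-0.2],[0,0,0]],[[0,0,-0.3],[0,0,0]],[[0,0,-0.35],[0,0,0]]]}}

```text
t: 4.72
tool_pos: [0.5667, -0.2167, 0.1924]
ee_rot: [0.203, -0.653, 0.705, 0.186]
contact_force: [-0.4, -0.2, -3.5]
grip_width: 0.428
```

```bash
python3 -c "
from h import *
s,_=snap('wrist','w5');print(s['tool_pos'],s['contact_force'],s['grip_width'],s['joint_positions'])
rel([.586,.07,.25],down(np.radians(-98.2)))"
```

```text
[ 0.56669011 -0.21674713  0.1924215 ] [-0.41708601 -0.16236636 -3.50918991] 0.4277308082932959 [-0.40149588  0.4405458   0.13022072 -0.52923224 -1.4699132   0.43645101]
rel [-0.687, 0.008, 0.262] [0.018, 0.708, 0.083]
```

View pics/w5.png

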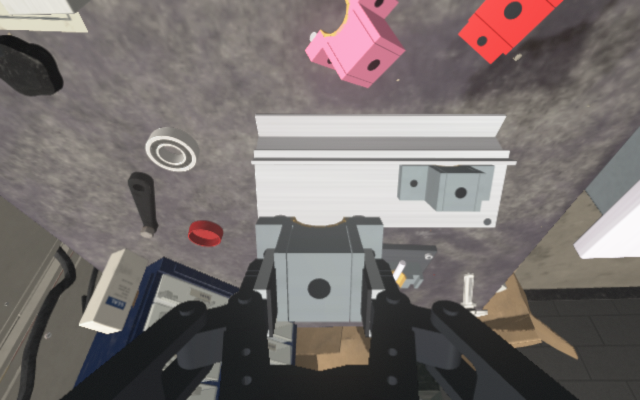

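```bash
python3 -c "
from h import *
s=env.state()
p,T=campose('wrist',s); Tt=np.array(p['T_tool_cam'])
u=cv2.undistortPoints(np.array([[[319.,289.]]]),np.array(p['mtx']),np.array(p['dist']))[0,0]
d=Tt[:3,:3]@[u[0],-u[1],-1]; o=Tt[:3,3]
for z in(-.0256,-.028): print((o+d*(z-o[2])/d[2]).round(4))
rel([.604,.22,.20],down(np.radians(-98.2)))"
```

```text
[ 0.0021 -0.0002 -0.0256]
[ 0.0038 -0.0002 -0.028 ]
rel [-0.941, -0.008, 0.567] [0.018, 0.708, 0.083]
```

{"name": "apply_moves", "arguments": {"series": [[[-0.1,0,0.04],[0,0.1,0.01]],[[-0.24,0,0.12],[0,0.25,0.03]],[[-0.37,0,0.2],[0.01,0.42,0.05]],[[-0.5,0,0.28],[0.01,0.58,0.07]],[[-0.63,0,0.36],[0.018,0.7,0.083]]]}}

```text
t: 5.4
tool_pos: [0.5879, 0.0769, 0.2023]
ee_rot: [0.002, -0.656, 0.755, 0.003]
contact_force: [2.0, -1.7, -2.7]
grip_width: 0.428
```

```bash
python3 -c "
from h import *
s=env.state()
print(s['tool_pos'],s['joint_positions'])
rel([.604,.22,.20],down(np.radians(-98.2)))"
```

```text
[0.58789972 0.07692516 0.20231163] [ 0.45534336  0.24548975 -0.21388674 -0.00700416 -1.10961373 -0.59321594]
rel [-0.36, 0.01, 0.008] [0.003, 0.008, 0.003]
```

{"name": "apply_moves", "arguments": {"series": [[[-0.12,0,0],[0.003,0.008,0.003]],[[-0.24,0.005,0.008],[0.003,0.008,0.003]],[[-0.33,0.01,0.008],[0.003,0.008,0.003]],[[-0.36,0.01,0.008],[0.003,0.008,0.003]],[[-0.36,0.01,0.008],[0.003,0.008,0.003]]]}}

```text
t: 6.02
tool_pos: [0.6044, 0.2177, 0.1993]
ee_rot: [-0.0, -0.655, 0.756, 0.002]
contact_force: [0.0, -0.1, -3.7]
grip_width: 0.432
```

```bash
python3 -c "
from h import *
s,_=snap('wrist','w6')
snap('side','side6'); snap('scene','scene6')
import pickle;pickle.dump(s,open('s6.pkl','wb'))
print(s['t'],s['tool_pos'],s['ee_rot'],s['joint_vel'])
a=cv2.imread('pics/w6.png')[10:210,190:470]; cv2.imwrite('pics/w6z.png',cv2.resize(a,None,fx=2.8,fy=2.8,interpolation=cv2.INTER_CUBIC))
"
```

```text
6.025 [0.60444178 0.21774981 0.19928579] [-7.29071290e-05 -6.54684615e-01  7.55900483e-01  1.58375208e-03] [-0.02369345 -0.01647283 -0.0112873   0.00053145 -0.00243824  0.00666558]
```

View pics/w6.png

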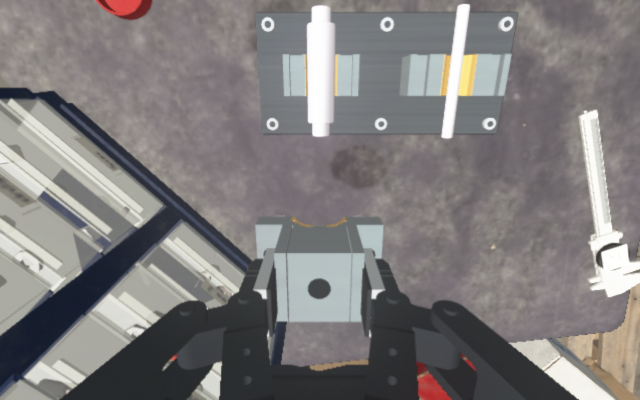

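View pics/w6z.png

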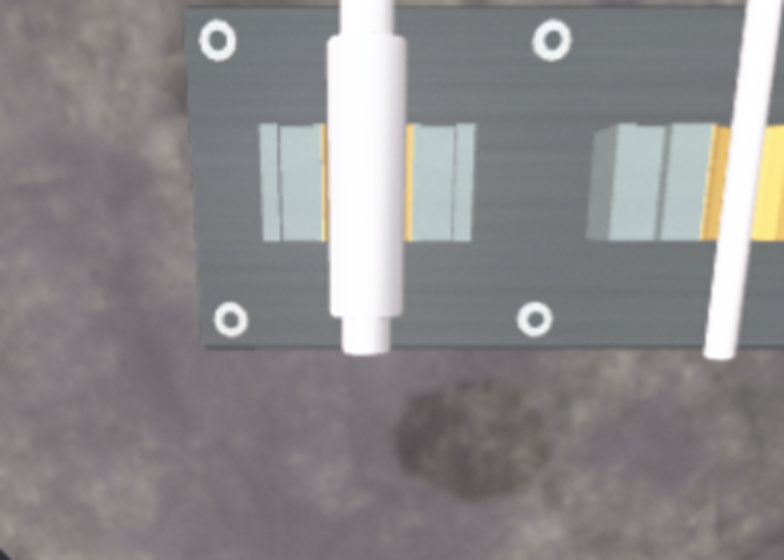

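```bash
cat > sad.py <<'E'
from h import *
import pickle,sys
def saddle(f,s,x0,x1,y0,y1,zz=.042):
    g=cv2.imread(f).astype(float); g=g[:,:,1]
    L=[];Rr=[]
    for r in range(y0,y1):
        row=cv2.GaussianBlur(g[r:r+1,:],(3,1),0)[0]; th=138
        seg=row[x0:x1]; i=np.where(seg>th)[0]
        a=i[0];L.append((x0+a-(seg[a]-th)/(seg[a]-seg[a-1]),r))
        b=i[-1];Rr.append((x0+b+(seg[b]-th)/(seg[b]-seg[b+1]),r))
    L=np.array(L);Rr=np.array(Rr)
    return L,Rr
if __name__=='__main__':
    s=pickle.load(open('s6.pkl','rb'))
    g=cv2.imread('pics/w6.png')[:,:,1]
    print(g[75,275:370]); print(g[45:105,290], g[45:105,355])
E
python3 sad.py
```

```text
[126 126 126 126 126 128 128 134 173 194 198 198 199 194 163 171 192 198
 199 199 198 199 200 199 200 200 200 200 200 202 207 167 208 242 250 252
 253 253 254 254 254 254 254 254 253 253 253 253 252 250 246 241 235 228
 219 210 205 198 184 175 199 216 207 202 202 200 201 200 201 202 202 200
 200 200 200 199 184 181 195 201 201 201 199 184 145 129 126 126 126 126
 125 126 125 125 124]
[125 124 124 127 127 126 124 123 124 130 169 186 188 188 188 188 190 190
 189 189 190 188 188 188 190 189 175 171 172 171 171 172 173 171 174 163
 161 159 160 160 160 161 165 166 166 156 153 154 153 154 150 132 127 128
 126 126 126 126 126 124] [126 126 125 127 126 124 122 122 129 176 197 200 202 202 202 203 202 202
 201 201 201 202 200 200 200 200 199 200 200 200 201 201 201 200 198 199
 197 198 197 197 196 197 197 198 198 198 198 199 200 199 194 147 127 125
 124 123 123 124 123 123]
```

```bash
cat > sad2.py <<'E'
from h import *
import pickle
np.set_printoptions(precision=4,suppress=True)
s=pickle.load(open('s6.pkl','rb')); g=cv2.imread('pics/w6.png')[:,:,1].astype(float); th=160
def cross(v,asc):
    for i in range(len(v)-1):
        if v[i]<=th<v[i+1]: first=i+(th-v[i])/(v[i+1]-v[i]); break
    for i in range(len(v)-1,0,-1):
        if v[i]<=th<v[i-1]: last=i-(th-v[i])/(v[i-1]-v[i]); break
    return first,last
L=[];Q=[]
for r in range(58,93):
    a,b=cross(g[r,270:312],1); L.append((270+a,r))
    a,b=cross(g[r,340:372],1); Q.append((340+b,r))
U=[];B=[]
for c in [287]+list(range(342,357)):
    a,b=cross(g[45:107,c],1); U.append((c,45+a)); B.append((c,45+b))
L,Q,U,B=map(np.array,(L,Q,U,B))
P={k:onz('wrist',v,.042,s) for k,v in dict(L=L,Q=Q,U=U,B=B).items()}
R0=Rq(s['ee_rot']).as_matrix()
ang={}
for k,ax in (('L',1),('Q',1),('U',0),('B',0)):
    v=P[k][:,:2]; vx,vy,cx,cy=cv2.fitLine(v.astype(np.float32),cv2.DIST_HUBER,0,.001,.001).ravel(); ang[k]=np.degrees(np.arctan2(vy,vx)); print(k,ang[k]%180,cx,cy)
mL,mQ,mU,mB=[P[k].mean(0) for k in 'LQUB']
# bed axes
yb=(mL-mQ); 
ax=np.radians((ang['L']%180+ang['Q']%180)/2); xb=np.array([np.cos(ax),np.sin(ax)]); yb=np.array([-xb[1],xb[0]])
print('width',(mL-mQ)[:2]@yb,'length',(mU-mB)[:2]@xb)
c=yb*((mL+mQ)[:2]@yb/2)+xb*((mU+mB)[:2]@xb/2); print('centre',c,'x angle',np.degrees(ax))
sc=onz('wrist',[(267.5,24),(388,24.5),(507,23),(272,124),(381,124),(489.5,124)],.014,s); print(sc)
print('bed c',sc[:,:2].mean(0), 'dir',np.degrees(np.arctan2(*(sc[[2,5]]-sc[[0,3]]).mean(0)[[1,0]])))
S=onz('wrist',[(320.5,8),(320.5,135)],.041,s);print('shaft ends',S)
E
python3 sad2.py
```

```text
Traceback (most recent call last):
  File "sad2.py", line 14, in <module>
    a,b=cross(g[r,340:372],1); Q.append((340+b,r))
        ~~~~~^^^^^^^^^^^^^^^^
  File "sad2.py", line 10, in cross
    return first,last
           ^^^^^
UnboundLocalError: cannot access local variable 'first' where it is not associated with a value
```

```bash
sed -i 's/def cross(v,asc):/def cross(v,asc):\n    first=last=np.nan/' sad2.py; python3 sad2.py
```

```text
L 81.943634 0.6218275 0.118364096
Q 81.66991 0.5561206 0.12724534
U 171.14703 0.568707 0.10931766
B 171.91122 0.57156146 0.14280531
width -0.06630111653632602 length -0.03366334401088325
centre [0.589  0.1233] x angle 81.80676
[[0.6305 0.0721 0.014 ]
 [0.5217 0.0881 0.014 ]
 [0.4143 0.1026 0.014 ]
 [0.6434 0.1603 0.014 ]
 [0.5351 0.1759 0.014 ]
 [0.4274 0.1916 0.014 ]]
bed c [0.5287 0.1318] dir 171.8595044230226
shaft ends [[0.5819 0.0719 0.041 ]
 [0.5965 0.1745 0.041 ]]
```

The fit measures the saddle at 66.3 × 33.7 mm (true size 66 × 34), centred at (0.589, 0.1233) with its x axis at 81.8°. The side and scene screw positions agree to about 1 mm. I'll move above the saddle.

```bash
cat >> h.py <<'E'
def place(z,c=(.589,.1233),ang=81.8,ox=.0021,oy=-.0002):
    Rt=down(np.radians(ang-180)); return np.r_[c,z]-ox*Rt[:,0]-oy*Rt[:,1],Rt
E
python3 -c "
from h import *
rel(*place(.095))"
```

```text
rel [0.231, 0.005, 0.262] [0.002, 0.003, -0.003]
```

{"name": "apply_moves", "arguments": {"series": [[[0.1,0,0.05],[0.002,0.003,-0.003]],[[0.19,0.003,0.12],[0.002,0.003,-0.003]],[[0.231,0.005,0.21],[0.002,0.003,-0.003]],[[0.231,0.005,0.262],[0.002,0.003,-0.003]],[[0.231,0.005,0.262],[0.002,0.003,-0.003]]]}}

```text
t: 6.8
tool_pos: [0.5886, 0.1248, 0.0939]
ee_rot: [-0.001, -0.655, 0.756, 0.0]
contact_force: [-0.7, 0.6, -3.0]
grip_width: 0.436
```

```bash
python3 -c "
from h import *
s,_=snap('wrist','w7'); snap('side','side7')
print(s['tool_pos'],s['contact_force'],s['joint_vel'])
rel(*place(.095)); rel(*place(.066));rel(*place(.0604))
a=cv2.imread('pics/side7.png')[190:310,260:410]; cv2.imwrite('pics/side7z.png',cv2.resize(a,None,fx=4.7,fy=4.7,interpolation=cv2.INTER_CUBIC))
a=cv2.imread('pics/w7.png')[200:400,200:460]; cv2.imwrite('pics/w7z.png',cv2.resize(a,None,fx=3,fy=3,interpolation=cv2.INTER_CUBIC))
"
```

```text
[0.58855172 0.12480344 0.09387568] [-0.67365951  0.62651393 -2.99908259] [ 0.01315361 -0.02344628  0.043795    0.01502161 -0.02349145 -0.00060676]
rel [0.003, 0.003, 0.003] [-0.002, 0.001, 0.001]
rel [0.003, 0.003, 0.075] [-0.002, 0.001, 0.001]
rel [0.003, 0.003, 0.089] [-0.002, 0.001, 0.001]
```

View pics/side7z.png

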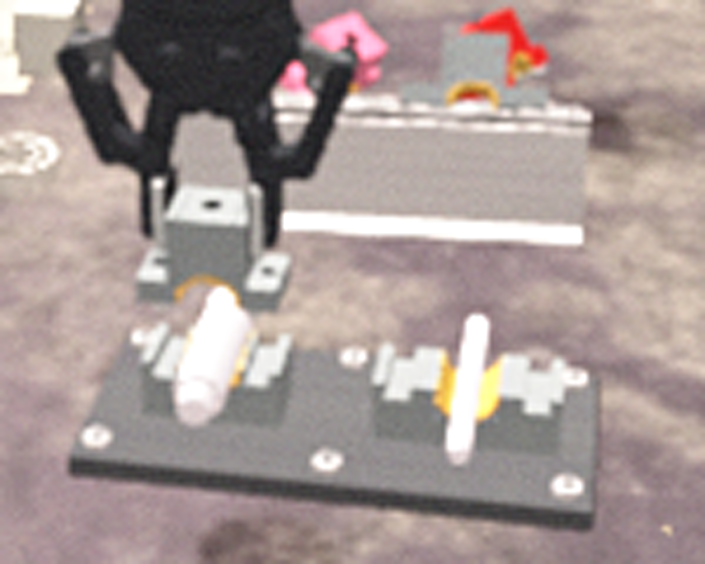

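View pics/w7z.png

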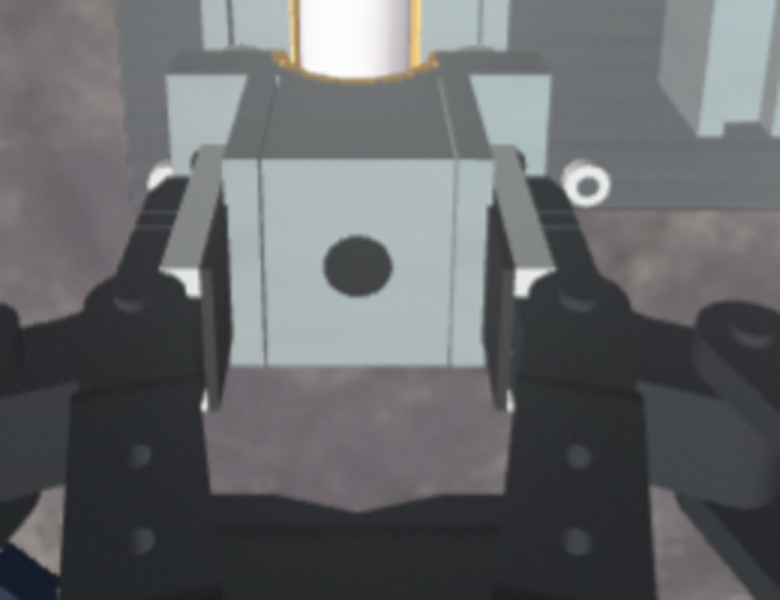

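```bash
python3 -c "
from h import *
s=env.state();print(s['tool_pos'],s['joint_vel'])
print(place(.095)[0])
rel(*place(.095)); rel(*place(.066));rel(*place(.0604))
"
```

```text
[0.59027417 0.12627641 0.09607277] [ 0.00881509 -0.01192387  0.01440213  0.00236248  0.00187691 -0.0005922 ]
[0.58910157 0.12540706 0.095     ]
rel [0.003, 0.003, 0.003] [-0.002, 0.001, 0.001]
rel [0.003, 0.003, 0.075] [-0.002, 0.001, 0.001]
rel [0.003, 0.003, 0.089] [-0.002, 0.001, 0.001]
```

The arm was still swinging by 1–2 mm, so I'll let it settle and measure again.

{"name": "apply_moves", "arguments": {"series": [[[0,0,0],[0,0,0]],[[0,0,0],[0,0,0]],[[0,0,0],[0,0,0]],[[0,0,0],[0,0,0]]]}}

```text
t: 7.4
tool_pos: [0.5897, 0.1268, 0.0953]
ee_rot: [0.0, -0.655, 0.755, -0.0]
contact_force: [-0.3, 0.5, -3.2]
grip_width: 0.431
```

```bash
python3 -c "
from h import *
s,_=snap('wrist','w8')
import pickle;pickle.dump(s,open('s8.pkl','wb'))
print(s['tool_pos'],s['joint_vel'])
s=env.state();print(s['tool_pos'])
rel(*place(.095)); rel(*place(.066));rel(*place(.0604))
g=cv2.imread('pics/w8.png')[:,:,1]
print('ears',g[232,250:275],g[232,375:392]); print('saddle',g[210,260:285],g[210,350:378]); print('saddle',g[203,260:285],g[203,350:378])
"
```

```text
[0.58968223 0.1267988  0.09528603] [-0.00057129  0.00170628 -0.00157322 -0.00079258  0.00031298  0.00050732]
[0.58961096 0.12676579 0.09517567]
rel [0.004, 0.001, 0.0] [-0.001, 0.001, 0.002]
rel [0.004, 0.001, 0.073] [-0.001, 0.001, 0.002]
rel [0.004, 0.001, 0.087] [-0.001, 0.001, 0.002]
ears [114 113 114 114 115 132 171 181 182 183 183 183 185 185 185 185 184 183
 184 184 183 184 185 185 186] [190 190 191 190 190 190 190 185 139 116 114 115 115 114 115 114 114]
saddle [116 115 116 116 115 116 117 117 121 150 177 183 184 184 184 185 183 164
 124 150 177 183 185 185 185] [188 189 189 189 189 189 188 189 188 186 164 158 180 189 188 189 188 189
 188 185 148 122 115 115 116 115 115 114]
saddle [117 118 117 118 118 117 118 119 126 172 185 186 187 186 187 187 183 150
 123 171 186 188 188 188 188] [192 191 192 191 191 192 191 191 192 190 180 159 173 188 190 190 190 191
 191 188 173 137 120 120 119 119 118 119]
```

Settled, the cap's middle lies about 0.3–0.4 mm from the saddle's, and the pose estimate says the same. I'll correct that and lower it.

{"name": "apply_moves", "arguments": {"series": [[[0.004,0.001,0.01],[-0.001,0.001,0.002]],[[0.004,0.001,0.03],[-0.001,0.001,0.002]],[[0.004,0.001,0.05],[-0.001,0.001,0.002]],[[0.004,0.001,0.065],[-0.001,0.001,0.002]],[[0.004,0.001,0.068],[-0.001,0.001,0.002]]]}}

```text
t: 8.07
tool_pos: [0.5887, 0.125, 0.0671]
ee_rot: [-0.001, -0.655, 0.756, 0.0]
contact_force: [-0.1, -0.9, -2.6]
grip_width: 0.432
```

{"name": "apply_moves", "arguments": {"series": [[[0,0,0],[0,0,0]],[[0,0,0],[0,0,0]],[[0,0,0.006],[0,0,0]],[[0,0,0.011],[0,0,0]],[[0,0,0.011],[0,0,0]]]}}

```text
t: 8.7
tool_pos: [0.5889, 0.1251, 0.0633]
ee_rot: [-0.0, -0.655, 0.756, 0.0]
contact_force: [-0.9, 0.2, -3.2]
grip_width: 0.43
```

```bash
python3 -c "
from h import *
s=env.state()
print(s['tool_pos'],s['joint_vel'],s['contact_force'],s['torque'])
rel(*place(.0604))
s,_=snap('wrist','w9');snap('side','side9')
a=cv2.imread('pics/side9.png')[190:310,260:410]; cv2.imwrite('pics/side9z.png',cv2.resize(a,None,fx=4.7,fy=4.7,interpolation=cv2.INTER_CUBIC))
"
```

```text
[0.58890643 0.12508344 0.06328114] [ 4.37101610e-05 -2.86626487e-03  2.31125640e-03  7.49743771e-05
 -3.68697053e-03 -5.52454533e-04] [-0.85896194  0.18285373 -3.17103655] [0.00092351 0.01133023 0.01787074]
rel [-0.001, -0.0, 0.007] [0.001, -0.001, -0.0]
```

View pics/side9z.png

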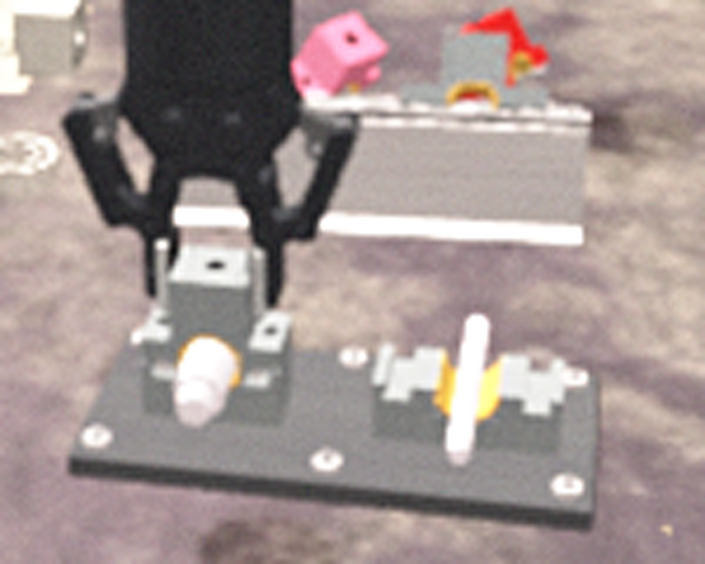

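```bash
python3 -c "
from h import *
s=env.state()
print(s['tool_pos'])
a=cv2.imread('pics/w9.png')[150:350,220:420]; a=cv2.resize(a,None,fx=3,fy=3,interpolation=cv2.INTER_CUBIC)
xb=np.array([np.cos(np.radians(81.8)),np.sin(np.radians(81.8)),0]); yb=np.array([-xb[1],xb[0],0]); C=np.array([.589,.1233,.042])
sad=[C+i*.017*xb+j*.033*yb for i in(-1,1) for j in(-1,1)]
R0=Rq(s['ee_rot']).as_matrix(); cc=s['tool_pos']+R0@[.0021,-.0002,.0064]
ear=[cc+R0@[i*.017,j*.033,0] for i in(-1,1) for j in(-1,1)]
fb=[cc+R0@[i*.017,j*.033,.012] for i in(-1,1) for j in(-1,1)]
for p in proj('wrist',sad,s): cv2.drawMarker(a,tuple(int(v) for v in (p-[220,150])*3),(0,0,255),1,9)
for p in proj('wrist',ear,s): cv2.drawMarker(a,tuple(int(v) for v in (p-[220,150])*3),(0,255,0),1,9)
cv2.imwrite('pics/w9z.png',a)
b=cv2.imread('pics/side9.png')[240:300,280:330]; b=cv2.resize(b,None,fx=10,fy=10,interpolation=cv2.INTER_CUBIC)
for L,c in((sad,(0,0,255)),(ear,(0,255,0)),(fb,(255,0,0))):
  for p in proj('side',L): cv2.drawMarker(b,tuple(int(v) for v in (p+.5-[280,240])*10),c,1,15)
cv2.imwrite('pics/side9zz.png',b)
"
```

```text
[0.58904815 0.12516034 0.063504  ]
```

View pics/w9z.png

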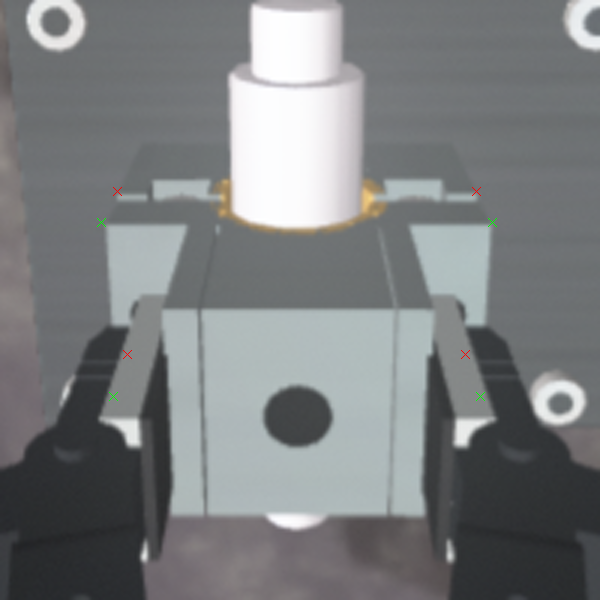

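View pics/side9zz.png

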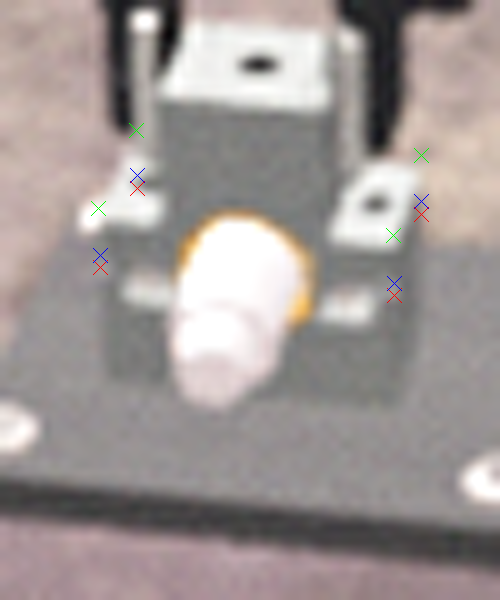

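The lit patches are the grooves, with the keys already entering them and the left and right sides symmetric. The contact force shows only the cap's weight. I'll lower it the rest of the way.

{"name": "apply_moves", "arguments": {"series": [[[0,0,0.003],[0,0,0]],[[0,0,0.006],[0,0,0]],[[0,0,0.008],[0,0,0]],[[0,0,0.008],[0,0,0]]]}}

```text
t: 9.3
tool_pos: [0.5892, 0.1254, 0.0627]
ee_rot: [0.0, -0.655, 0.756, -0.0]
contact_force: [-7.9, 1.2, 16.8]
grip_width: 0.434
```

```bash
python3 -c "
from h import *
s=env.state()
print(s['tool_pos'],s['contact_force'],s['torque'])
rel(*place(.0604))
"
```

```text
[0.58922653 0.12537067 0.06272223] [-7.91803708  1.16449338 16.77184254] [ 0.0684094   3.07424704 -0.11151595]
rel [-0.0, 0.0, 0.006] [-0.001, 0.0, 0.001]
```

```bash
python3 -c "
from h import *
s,_=snap('wrist','w10');snap('side','side10'); snap('scene','scene10')
a=cv2.imread('pics/w10.png')[190:230,250:390]; cv2.imwrite('pics/w10z.png',cv2.resize(a,None,fx=5.7,fy=5.7,interpolation=cv2.INTER_CUBIC))
a=cv2.imread('pics/side10.png')[240:300,280:330]; cv2.imwrite('pics/side10z.png',cv2.resize(a,None,fx=10,fy=10,interpolation=cv2.INTER_CUBIC))
"
```

```text
(no output)
```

View pics/w10z.png

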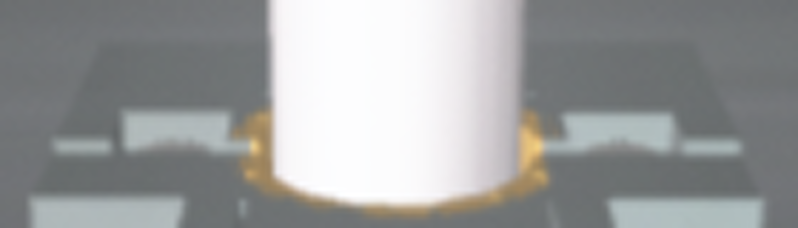

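View pics/side10z.png

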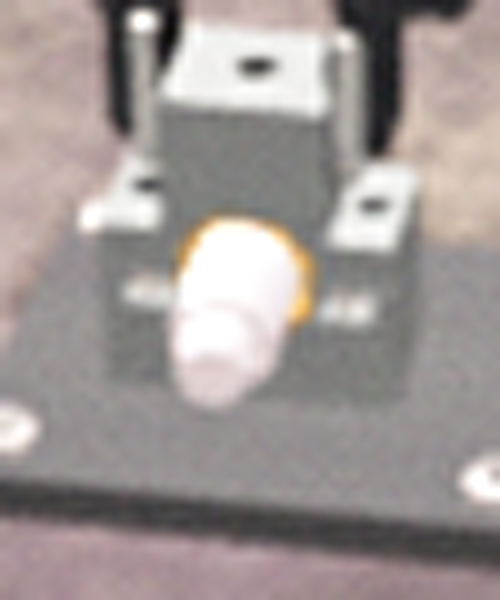

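```bash
python3 - <<'E'
from h import *
p=env.camera_params('wrist');K=np.array(p['mtx']);T=np.array(p['T_tool_cam'])
for f in ['w6','w8','w10']:
    g=cv2.imread(f'pics/{f}.png')[:,:,1].astype(float)
    out=[]
    for r in range(228,242):
        v=g[r]; 
        def edge(a,b):
            d=np.abs(np.diff(v[a:b])); d[d<8]=0; i=np.arange(a,b-1)+.5; return (d*i).sum()/d.sum() if d.sum() else np.nan
        l,q=edge(250,263),edge(376,390)
        w=q-l; D=K[0,0]*66e-3/w; y=(r-K[1,2])/K[0,0]
        P=T[:3,3]+T[:3,:3]@(D*np.array([0,-y,-1]))
        out.append((l,q,P[2],P[0]))
    print(f,np.nanmedian(out,0).round(4),np.round([o[2] for o in out],4))
g=cv2.imread('pics/w10.png')[:,:,1]
for r in (285,300,315): print(r,g[r,266:290],g[r,350:372])
E
```

```text
w6 [2.554460e+02 3.825161e+02 8.200000e-03 1.250000e-02] [0.0085 0.0083 0.0081 0.0081 0.0081 0.008  0.0083 0.0084 0.0084 0.0083
 0.0081 0.0081 0.0082 0.0081]
w8 [2.554552e+02 3.826912e+02 8.200000e-03 1.260000e-02] [0.0084 0.0083 0.0083 0.0083 0.0083 0.0082 0.008  0.0083 0.0082 0.008
 0.0079 0.0082 0.0082 0.0078]
w10 [2.554619e+02 3.828408e+02 8.000000e-03 1.270000e-02] [0.008  0.008  0.0079 0.0083 0.0082 0.0081 0.008  0.0079 0.0078 0.008
 0.0079 0.008  0.0079 0.008 ]
285 [131  92  62  54  54  54  52  52  53  62 119 168 179 180 181 180 180 180
 180 179 174 131 170 185] [170 159 176 183 183 183 183 183 183 183 181 155  98  66  62  63  62  58
  57  59  82 124]
300 [ 63  75  79  79  77  56  50  49  49  51  77 166 183 184 183 183 184 183
 185 184 180 149 143 175] [160 174 184 185 185 185 185 186 186 185 179 113  68  60  61  60  63  75
  79  80  78  73]
315 [ 49  55  72  75  76  68  52  46  45  48  73 157 182 184 184 184 185 185
 184 184 185 177 129 169] [166 180 186 186 187 187 186 187 186 185 172 109  65  60  58  61  69  76
  76  76  70  64]
```

From the ear width in the image, the seated TCP height should be about 0.0621. Contact came at 0.0627, so the cap looks seated. I'll ease off the load, slide 1.2 mm along the bore to flush the ends, and check.

{"name": "apply_moves", "arguments": {"series": [[[0,0,-0.003],[0,0,0]],[[0.003,0,-0.004],[0,0,0]],[[0.003,0,-0.004],[0,0,0]],[[0.003,0,-0.004],[0,0,0]]]}}

```text
t: 9.95
tool_pos: [0.5895, 0.1248, 0.0629]
ee_rot: [0.001, -0.655, 0.756, -0.0]
contact_force: [-3.8, 3.9, 7.6]
grip_width: 0.433
```

```bash
python3 -c "
from h import *
s,_=snap('wrist','w11')
print(s['tool_pos'],s['contact_force'],s['torque'])
a=cv2.imread('pics/w11.png')[190:230,250:390]; cv2.imwrite('pics/w11z.png',cv2.resize(a,None,fx=5.7,fy=5.7,interpolation=cv2.INTER_CUBIC))
"
```

```text
[0.58945269 0.12475536 0.06286911] [-3.78259329  3.90497667  7.59354836] [ 1.31216106  1.46789032 -0.04085904]
```

View pics/w11z.png

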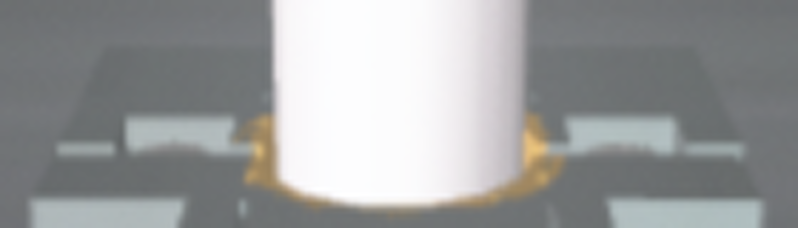

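The end-face strip is now under 1 mm and contact is stiff at z = 0.0629, which fits a seated cap. I'll unload a little more and release.

{"name": "apply_moves", "arguments": {"series": [[[0,0,-0.002],[0,0,0]],[[0,0,-0.002],[0,0,0]]]}}

```text
t: 10.25
tool_pos: [0.5894, 0.1244, 0.0629]
ee_rot: [0.0, -0.655, 0.756, -0.0]
contact_force: [-0.7, 3.0, 1.7]
grip_width: 0.436
```

{"name": "apply_moves", "arguments": {"series": [[[0,0,0],[0,0,0]],[[0,0,0],[0,0,0]],[[0,0,0],[0,0,0]],[[0,0,0],[0,0,0]],[[0,0,0],[0,0,0]]], "fingers": -1}}

```text
t: 10.88
tool_pos: [0.5888, 0.1239, 0.0627]
ee_rot: [-0.0, -0.655, 0.756, 0.0]
contact_force: [-0.3, -0.0, -0.1]
grip_width: 0.999
```

{"name": "apply_moves", "arguments": {"series": [[[0,0,-0.03],[0,0,0]],[[0,0,-0.1],[0,0,0]],[[-0.08,0,-0.2],[0,0,0]],[[-0.18,0,-0.28],[0,0,0]],[[-0.25,0,-0.34],[0,0,0]]]}}

```text
t: 11.5
tool_pos: [0.6038, 0.2245, 0.2017]
ee_rot: [0.001, -0.655, 0.756, -0.0]
contact_force: [0.7, 0.9, 0.3]
grip_width: 0.998
```

```bash
python3 -c "
from h import *
import pickle
s,_=snap('wrist','w12');snap('side','side12');snap('scene','scene12')
pickle.dump(s,open('s12.pkl','wb'))
print(s['tool_pos'],s['contact_force'],s['joint_vel'])
a=cv2.imread('pics/side12.png')[190:310,260:410]; cv2.imwrite('pics/side12z.png',cv2.resize(a,None,fx=4.7,fy=4.7,interpolation=cv2.INTER_CUBIC))
"
```

```text
[0.60375735 0.22453548 0.20166014] [0.65769287 0.89283086 0.28866958] [ 0.25719037  0.02930726  0.47139136 -0.006025   -0.46649828 -0.25183002]
```

View pics/w12.png

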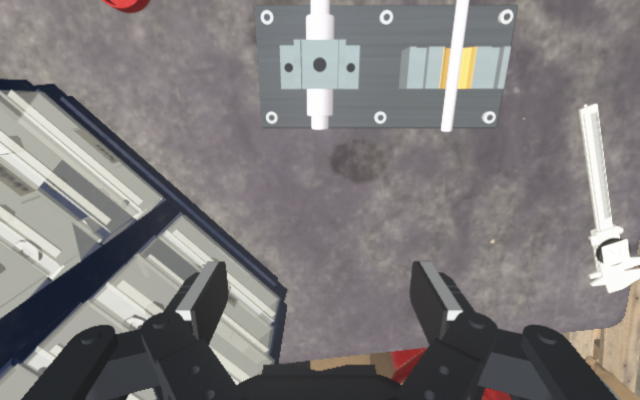

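View pics/side12z.png

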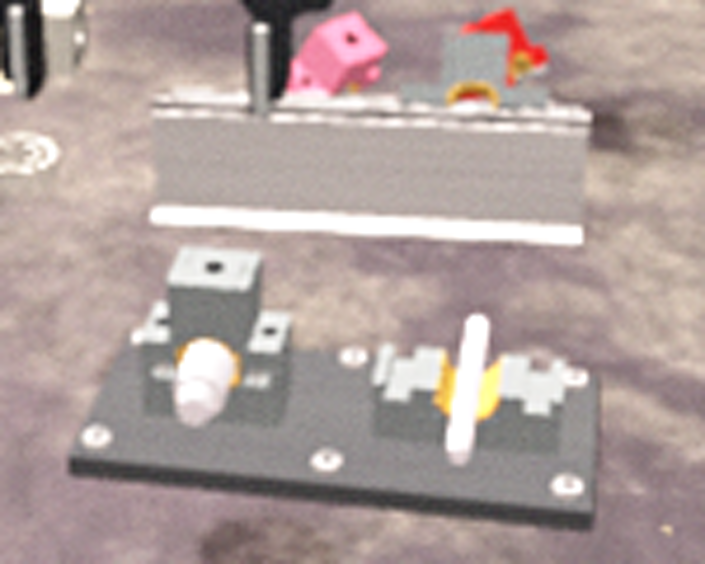

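The released cap sits over the shaft with both ears level in the wrist view: holes at (289,68) and (351,68), crown hole at (320,65). I'll settle the arm and measure height, level and centre.

{"name": "apply_moves", "arguments": {"series": [[[0,0,0],[0,0,0]],[[0,0,0],[0,0,0]],[[0,0,0],[0,0,0]],[[0,0,0],[0,0,0]]]}}

```text
t: 12.15
tool_pos: [0.6031, 0.2225, 0.1984]
ee_rot: [-0.0, -0.655, 0.756, 0.0]
contact_force: [-0.3, 0.5, -0.6]
grip_width: 1.0
```

```bash
python3 - <<'E'
from h import *
np.set_printoptions(precision=4,suppress=True)
s,w=snap('wrist','w13'); _,sd=snap('side','side13'); _,sc=snap('scene','scene13')
def holes(im,box,th,k=8):
    x0,y0,x1,y1=box; g=cv2.cvtColor(im,cv2.COLOR_RGB2GRAY)[y0:y1,x0:x1]; g=cv2.resize(g,None,fx=k,fy=k,interpolation=cv2.INTER_CUBIC)
    n,l,st,c=cv2.connectedComponentsWithStats((g<th).astype(np.uint8))
    return [(x0+(c[i][0]+.5)/k-.5,y0+(c[i][1]+.5)/k-.5,st[i][4]/k/k) for i in range(1,n) if 1<st[i][4]/k/k<170]
hw=holes(w,(282,42,358,88),110); print(np.array(hw))
print(s['tool_pos'],s['joint_vel'].max())
xb=np.array([np.cos(np.radians(81.8)),np.sin(np.radians(81.8))]); yb=np.array([-xb[1],xb[0]])
for h in hw:
    for z in (.086,.054):
        P=onz('wrist',[h[:2]],z,s)[0]; d=P[:2]-[.589,.1233]; print(z,P,'bed x,y mm',d@xb*1e3,d@yb*1e3)
for nm,im,b in(('side',sd,(290,238,325,270)),('scene',sc,(255,150,300,200))):
    a=im[b[1]:b[3],b[0]:b[2],::-1]; cv2.imwrite(f'pics/{nm}13z.png',cv2.resize(a,None,fx=12,fy=12,interpolation=cv2.INTER_CUBIC))
E
```

```text
[[318.2916  66.7076 128.4531]
 [287.134   69.486   49.7344]
 [349.5431  69.4602  46.9844]]
[0.6031 0.2225 0.1984] 0.00310109062794033
0.086 [0.5894 0.1233 0.086 ] bed x,y mm 0.09627334068651416 -0.3632431737718875
0.054 [0.5891 0.1212 0.054 ] bed x,y mm -2.033437358049452 -0.3708316257987218
0.086 [0.6125 0.1219 0.086 ] bed x,y mm 1.9986957604636817 -23.464952995710593
0.054 [0.6151 0.1196 0.054 ] bed x,y mm 0.10715306516468781 -26.364689924896403
0.086 [0.5667 0.1285 0.086 ] bed x,y mm 1.9964814367984565 22.808271095008347
0.054 [0.5636 0.1271 0.054 ] bed x,y mm 0.10466152596582237 25.70157007609617
```

View pics/side13z.png

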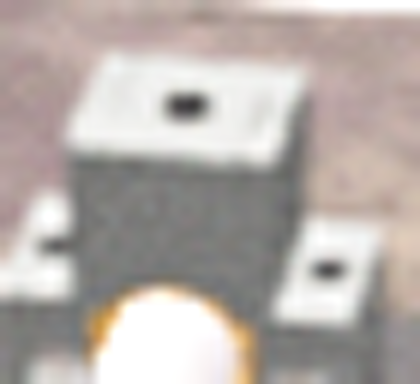

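View pics/scene13z.png

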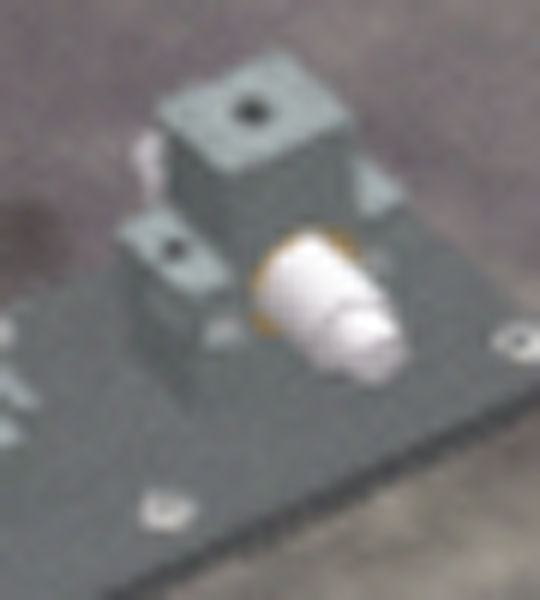

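```bash
python3 - <<'E'
from h import *
s=env.state()
f=lambda b,x,y:(b[0]+(x+.5)/12-.5,b[1]+(y+.5)/12-.5)
S=(290,238);C=(255,150)
for n,w,a,c in(('crown',(318.29,66.71),(186,104),(252,110)),('farear',(287.13,69.49),(50,243),None),('nearear',(349.54,69.46),(328,270),(175,247))):
    o=[('wrist',w,s),('side',f(S,*a),None)]
    print(n,'w+side',tri(o).round(4))
    if c: print('  w+scene',tri([o[0],('scene',f(C,*c),None)]).round(4))
# references: narrow saddle rod / shaft end moved? shaft ends at w13
g=cv2.imread('pics/w13.png')[:,:,1]
a=cv2.imread('pics/scene13.png'); b=cv2.imread('pics/scene0.png'); d=cv2.absdiff(a,b).max(2)[150:400,200:640]; ys,xs=np.where(d>40); 
n,l,st,_=cv2.connectedComponentsWithStats((d>40).astype(np.uint8)); print([ (t[0]+200,t[1]+150,t[2],t[3],t[4]) for t in st[1:] if t[4]>5])
E
```

```text
crown w+side [0.5896 0.1237 0.0866]
  w+scene [0.5889 0.1242 0.0884]
farear w+side [0.6156 0.12   0.0545]
nearear w+side [0.5638 0.1274 0.0542]
  w+scene [0.5635 0.1279 0.0569]
[(np.int32(265), np.int32(155), np.int32(21), np.int32(20), np.int32(196)), (np.int32(281), np.int32(163), np.int32(3), np.int32(3), np.int32(8)), (np.int32(285), np.int32(164), np.int32(3), np.int32(3), np.int32(6)), (np.int32(265), np.int32(172), np.int32(8), np.int32(5), np.int32(16)), (np.int32(322), np.int32(198), np.int32(27), np.int32(24), np.int32(332))]
```

The cap is at split-plane height: crown 0.0866 (expected 0.086), ears 0.0545 and 0.0542 (expected 0.054). It is level and centred to 0.4 mm. In the scene view only the cap has changed. Handing in.

```bash
python3 -c "
from h import *
print(env.state()['contact_force']); print(env.hand_in())"
```

```text
[ 0.13876584  0.3772613  -0.22010435]
the job is handed in; nothing more can be done
None
```

I closed the thick shaft's saddle with its matching cap and handed the job in at about 12.3 s of the 37 s. The shaft lay in the narrow (far) saddle, so I took the narrow cap from the far side of the rack. I lowered it until its keys seated, released it and backed the arm clear.

My last checks, from the wrist and side cameras after release:

| Check | Measured | Expected |
|---|---|---|
| Crown top height | 86.6 mm | 86 mm |
| Ear heights | 54.5 mm and 54.2 mm | 54 mm, both equal if level |
| Offset from saddle centre, along / across | 0.1 mm / 0.4 mm | 0 (limits 6 mm / 4 mm) |

- **Other objects:** comparing the first and last scene pictures, only the narrow cap's old and new places changed. The wide cap, rod, loose bearing and bored block showed no movement.
- **Shaft:** it looked unmoved in the pictures, but I did not measure its position again.
- **Disagreement:** the scene camera paired with the wrist camera read 2–3 mm higher (crown 88.4 mm, ear 56.9 mm). I put this down to a scene-camera calibration offset, because my first scene-based cap height was also about 2 mm high. The stiff contact when lowering and the cap size in the wrist image both fit a fully seated cap.

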